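# Seat a lug plate on the welding jig's studs and strap it down

## Task

Fetch the lug plate and lay it on the welding jig with its two slots over the jig's two studs, so that it lies fully down and flat on the jig: nobody knows exactly where along their grooves the studs have been set, so slide the plate about lightly on top of them and feel for the moment it drops. Then swing the jig's hold-down strap fully in over the plate's edge and let go. Be gentle: never drop the plate on the jig or press it there harder than about 6 kg of force, and leave the hammer, the wrench and the tin alone.

Things in the scene. Friction and masses are not known exactly. Their poses are not given: they have to be found in the camera images.
- lug_plate: loose plain metal plate 90 (x) x 120 (y) x 6 mm thick, 0.44 to 0.72 kg, lying flat on the bench. Origin: centre of its underside; z up. Two through slots, each 13 mm in x by 20 mm in y, centred at x = 0, y = -40 and +40 mm. An upright lug stands on its middle. The plate is the same turned by half a turn.
- lug_top (a point): centre of the top of the plate's upright lug, 56 mm above the plate's underside. The lug is 8 mm thick in the plate's x, 46 mm long in y and rises 50 mm from the plate's top: grip it from above across its thickness.
- jig: fixed dark steel jig slab on the bench, 12 mm thick, from x = -70 to +130 mm and y = -75 to +75 mm in its own frame; origin on the bench under the middle of the grooves, z up. The plate goes with its y along the jig's y, either way round. Seated, its underside is 12 mm above the bench and its x is that of the studs; on the stud tips it is at 24 mm.
- groove_mid (a point): point on the slab's top midway between the two grooves, at the jig's x = 0, y = 0. The black grooves run along x at y = -40 and +40 mm; in each stands a stud, 10 mm diameter, 12 mm tall, tapered to 6 mm at the tip. Both studs stand at the same x and are fixed firmly, but anywhere from x = -15 to +15 mm: that is not measured.
- strap_pivot (a point): strap's upright pivot axis, at the height of the strap's underside: jig x = +100, y = 0 mm, 20.5 mm above the bench, 2.5 mm over the top of a seated plate. The strap is a flat bar 20 mm wide, 8 mm thick, reaching 78 mm from the pivot.
- strap (a joint): angle (rad) of the hold-down strap. 0: closed against its stop, pointing to the jig's -x, over the plate's edge. It opens towards the jig's +y (at 1.57 it points to +y), range 0 to 1.9, and stays where it is left (friction about 0.06 N m). It starts open, at 1.4 to 1.8.
- strap_pin (a point): point on the axis of the strap's upright round steel pin, 12 mm diameter, 50 mm from the pivot, by which it is swung; the pin stands from 28.5 to 68.5 mm above the bench and the point lies 50.5 mm above it.
- hammer: bystander: hammer lying on the bench, 260 mm long along its x
- wrench: bystander: wrench lying on the bench, along its x
- tin: bystander: grey tin 70 mm wide, 90 mm tall, standing on the bench; origin at its underside
Not all that is in view belongs to the job. Leave any black or pink look-alike of the lug_plate alone. Several things have the shape of the jig; the one meant has the colours described above.

How it is judged:
By the outcome, as a careful person would: the job done as asked, in the order asked, and still so for the second after the job is handed in, with the robot touching nothing.
It also fails if it takes over 72 s, if anything falls off the work surface, if the arm or the gripper's body presses on something with over 40 N, if the wrist force passes 120 N, or if a joint passes its speed limit or range.

## Robot

A 6-joint arm with a two-finger parallel gripper is mounted at the origin on the work surface. World frame = base frame: x ahead of the robot, y to its left, z up, the work surface at z = 0. Lengths are in m, angles in degrees, forces in N, time in s.
With the tool pointing down it reaches from about 0.35 to 0.975 m from the base axis. Payload 7.1 kg.
Tool frame: the origin (TCP) lies midway between the tips of the shut fingers; the grasp point (between the pads) lies behind it (robot.grasp_offset is the z of the grasp point in the tool frame, in m); z points along the fingers, y is the line along which they close (so a half turn about z gives the same grasp; the last joint's range is limited). The gripper opens to 88 mm and grips with 3 to 60 N. Pads are 20 mm wide; open, the fingers measure 115 mm over their backs; the gripper's body (75 mm by 178 mm) begins 61 mm behind the grasp point.
Start: joints at [-71.963, 24.242, 93.386, -0, 62.372, -1.089], TCP at [0.205, -0.59, 0.223] pointing down, gripper open.
Joint ranges: [-172.04, 172.04], [-51.8, 120.97], [4.93, 147.93], [-75.15, 255.16], [6.16, 154.13], [-145.62, 145.62]. Speed limits (degrees/s): [136.94, 136.94, 172.46, 180, 180, 180].

## Interface

Orientations are given as a 3x3 rotation matrix whose columns are the frame's x, y, z axes.
In Python, from cell import monitor, get_image, order, robot gives the robot as it stands. The module is installed in compiled form; this text tells all that it offers.
- The arm moves only by the shell command python3 -m jog 'ROWS'. ROWS is text: rows parted by semicolons, each of 5 numbers parted by spaces: the finger opening in mm, from 0 to 87.8, then the shift along the tool's x, y, z in units of 0.2 m (1.0 is 0.2 m), then the turn about the tool's z in units of 90 degrees (1.0 is 90 degrees). A call has 1 to 12 rows; each row is the pose to reach, as a shift and turn from the pose commanded when the call began, along the tool's axes at that moment; what a row does not reach only later rows make up. A row lasts 1/10 s, in which the tool goes at most 50 mm and 8.59 degrees, less where a joint would pass 70% of its speed; a pose out of reach is approached as far as the arm can. A call with a number of a shift or a turn outside -1 to 1 is refused whole. A call with a gripper value outside its range is refused whole. The fingers move at their own pace and stop on an object; the grip force is fixed at half the most. Time passes only in rows, so rows that repeat a pose let the fingers close. It gives the time, the measured TCP pose, the force, the opening and the grip force at its end, in the units of the state.
- monitor.read_state(): the state, without advancing time (a new reading comes with each control period).
- get_image(name): name is "scene" or "top" or "wrist"; returns a dict with "frame" (480x640x3 uint8, red, green, blue), "z_map" (480x640 float32, m along the optical axis (not along the pixel's ray), 0 where there is no reading), "mtx" (3x3 intrinsics, pixels), "position" and "attitude" of the camera in the world; the wrist camera has in their place "hand_eye" (4x4, takes a point from camera to tool coordinates, whose origin is the TCP and whose axes are the flange's). Camera axes: x right, y down, z forward; pixel columns grow to the right and rows downward; lengths in m; the calibration is good to about 2 mm. The wrist camera is an equidistant fisheye: a pixel r from the principal point sees the ray r / f radians off the axis. A picture is of the moment at which its call begins: read the wrist's pose just before it.
- order.close_job(): hands the job in; it is judged then, once.
The state is a dict: "time": time; "joints": joint angles; "dq": joint speeds; "joint_efforts": joint torques, N m; "position": TCP position; "ee_rot": TCP orientation; "wrist_force": force on the tool from outside, world axes, zero at the start; "ft_torque": the same for the moment, N m; "grip_width": finger opening in m; "gripper_force": force on a finger pad.
Only numpy, scipy, OpenCV 4.12 (cv2) and the standard library are available. Lean on these libraries where they do the work, as an engineer would, in place of code of your own. Each camera call takes 0.05 s, during which the arm holds its last target. There are 200 camera calls.

## Working session

There is one attempt and no reset: what is moved stays moved. The work goes in short steps, Python scripts to look and compute and a shell command to move; the robot and the scene stay as the last step left them, time stands still between calls to the robot, and variables do not carry over. Pictures are saved under pics/ and viewed, at most 10 in all, crops included, and the job is handed in when it is done.

```bash
mkdir -p pics; cat > h.py <<'E'
import numpy as np, cv2
from cell import monitor, get_image, order, robot
def grab(n):
    s=monitor.read_state(); i=get_image(n); i['st']=s; return i
def save(im,p,crop=None,scale=1):
    f=cv2.cvtColor(im['frame'],cv2.COLOR_RGB2BGR)
    if crop: x0,y0,x1,y1=crop; f=f[y0:y1,x0:x1]
    if scale!=1: f=cv2.resize(f,None,fx=scale,fy=scale,interpolation=cv2.INTER_CUBIC)
    cv2.imwrite('pics/'+p,f)
def ray(im,uv):
    uv=np.atleast_2d(np.array(uv,float)); K=im['mtx']
    a=np.c_[(uv[:,0]-K[0,2])/K[0,0],(uv[:,1]-K[1,2])/K[1,1]]
    if 'hand_eye' in im:
        th=np.linalg.norm(a,axis=1); s=np.where(th>1e-9,np.sin(th)/np.maximum(th,1e-9),1)
        d=np.c_[a*s[:,None],np.cos(th)]
        R=np.array(im['st']['ee_rot']);p=np.array(im['st']['position']);H=np.array(im['hand_eye'])
        return p+R@H[:3,3], d@(R@H[:3,:3]).T
    d=np.c_[a,np.ones(len(a))]
    return np.array(im['position']), d@np.array(im['attitude']).T
def onplane(im,uv,z):
    o,d=ray(im,uv); return o+d*((z-o[2])/d[:,2])[:,None]
def tri(pairs):
    A=np.zeros((3,3));b=np.zeros(3)
    L=[]
    for im,uv in pairs:
        o,d=ray(im,uv); d=d[0]/np.linalg.norm(d[0]); P=np.eye(3)-np.outer(d,d); A+=P;b+=P@o; L.append((o,P))
    x=np.linalg.solve(A,b); return x,[np.linalg.norm(P@(x-o)) for o,P in L]
E
python3 - <<'E'
from h import *
for n in('top','scene','wrist'):
    i=grab(n); save(i,n+'0.png'); print(n,i['mtx'].tolist(),i.get('position'),np.round(i.get('attitude',i.get('hand_eye')),4).tolist())
s=i['st'];print(s['time'],s['position'],np.round(s['ee_rot'],3).tolist(),s['wrist_force'],robot.grasp_offset)
E
```

```text
top [[479.98821027789955, 0.0, 324.8633398426825], [0.0, 479.98821027789955, 232.3076294950979], [0.0, 0.0, 1.0]] [0.33207731 0.00972155 1.1184966 ] [[0.0061, -0.9868, 0.1621], [-1.0, -0.0064, -0.0013], [0.0023, -0.1621, -0.9868]]
scene [[617.5245585441613, 0.0, 320.64433128558176], [0.0, 617.5245585441613, 233.0502698561018], [0.0, 0.0, 1.0]] [1.52570967 0.29262109 0.83404819] [[-0.2704, 0.5778, -0.7701], [0.9625, 0.1452, -0.2291], [-0.0205, -0.8032, -0.5954]]
wrist [[371.64829954431775, 0.0, 324.2558929608532], [0.0, 371.64829954431775, 237.5861595657733], [0.0, 0.0, 1.0]] None [[0.0009, -0.9582, -0.2861, 0.0788], [1.0, 0.0008, 0.0006, -0.0004], [-0.0003, -0.2861, 0.9582, -0.1626], [0.0, 0.0, 0.0, 1.0]]
0.1 [ 0.20462709 -0.59002398  0.22199284] [[0.945, 0.328, -0.0], [0.328, -0.945, 0.001], [0.0, -0.001, -1.0]] [ 0.40651845  0.06275152 -0.34645935] -0.0187
```

View pics/top0.png

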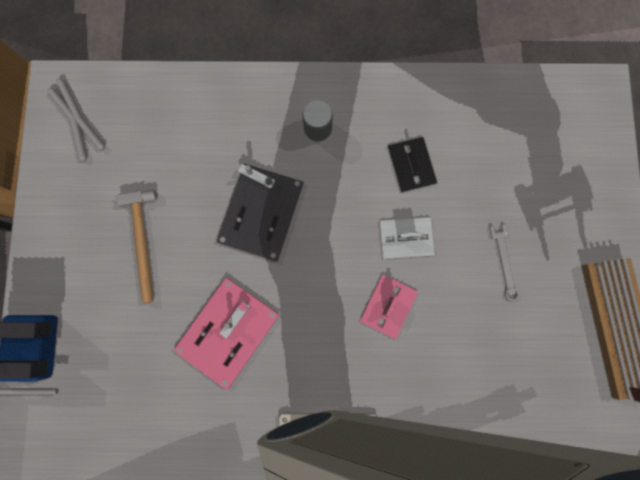

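View pics/scene0.png

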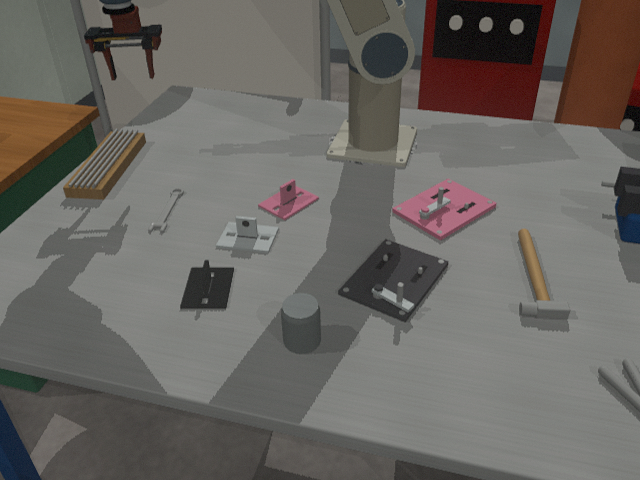

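Top view candidates for the plate are grey (407,237), black (412,163) and pink (389,306). The grey one is plain metal, so I choose that. Candidates for the jig are dark (260,212) and pink (227,332), and I choose the dark one, whose strap is at (257,176). Next is a close crop to check both choices.

```bash
python3 - <<'E'
from h import *
t=grab('top'); save(t,'crop1.png',(205,140,455,290),3.2)
s=grab('scene'); save(s,'crop2.png',(210,200,460,350),3.2)
np.savez('a.npz',**{k:t[k] for k in('frame','z_map')}); np.savez('b.npz',**{k:s[k] for k in('frame','z_map')})
for n,im,box in(('top',t,(370,205,445,270)),('scene',s,(205,205,290,262))):
    x0,y0,x1,y1=box; hsv=cv2.cvtColor(im['frame'],cv2.COLOR_RGB2HSV)[y0:y1,x0:x1]
    print(n,'V pct',np.percentile(hsv[...,2],[5,25,50,75,95]))
E
```

```text
top V pct [108. 136. 140. 152. 167.]
scene V pct [100. 120. 133. 135. 160.]
```

View pics/crop1.png

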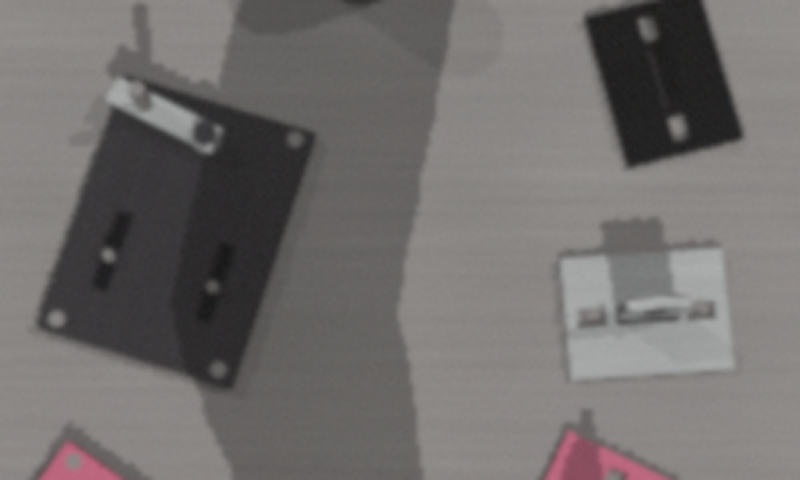

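View pics/crop2.png

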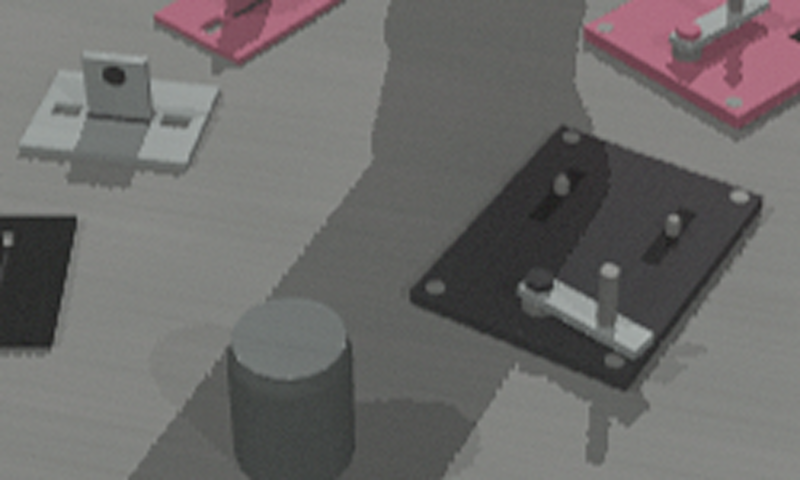

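The grey plate at top (407,237) has a lug and open slots. The dark jig at (260,212) has black grooves, stud tips at about (239,220) and (271,230), and its strap open. The choice is confirmed. Next I measure from both views.

```bash
cat >> h.py <<'E'
def quad(mask):
    cs,_=cv2.findContours(mask.astype(np.uint8),cv2.RETR_EXTERNAL,cv2.CHAIN_APPROX_NONE)
    c=max(cs,key=cv2.contourArea); h=cv2.convexHull(c)
    for e in np.arange(.01,.2,.005):
        q=cv2.approxPolyDP(h,e*cv2.arcLength(h,True),True)
        if len(q)==4: return q[:,0].astype(float),cv2.contourArea(c)
def pose(q):
    c=q[:,:2].mean(0); e=np.linalg.norm(np.roll(q,-1,0)-q,axis=1); return c,e
E
python3 - <<'E'
from h import *
t=grab('top'); s=grab('scene')
def m(im,box,fn):
    x0,y0,x1,y1=box; hsv=cv2.cvtColor(im['frame'],cv2.COLOR_RGB2HSV).astype(int); k=np.zeros((480,640),bool); k[y0:y1,x0:x1]=fn(hsv)[y0:y1,x0:x1]
    return cv2.morphologyEx(k.astype(np.uint8),cv2.MORPH_OPEN,np.ones((2,2)))
rgb=lambda im:im['frame'].astype(int)
print('px plate',t['frame'][255,400],'bench',t['frame'][262,460],'shadow',t['frame'][260,310],'jig',t['frame'][200,240],t['frame'][240,275], 'scene plate',s['frame'][243,225],s['frame'][300,240],'jig',s['frame'][290,355])
for n,im,pb,jb in(('top',t,(370,205,445,270),(210,155,310,265)),('scene',s,(205,205,290,262),(335,235,455,325))):
    # plate is blueish-grey vs. warm bench
    b=rgb(im)[...,2]-rgb(im)[...,0]
    q,a=quad(m(im,pb,lambda h:(b>=2)))
    j,aj=quad(m(im,jb,lambda h:h[...,2]<72))
    print(n,'plate px',q.tolist(),a); P=onplane(im,q,0.006); print(np.round(P,4).tolist(),pose(P))
    print(n,'jig px',j.tolist(),aj); J=onplane(im,j,0.012); print(np.round(J,4).tolist(),pose(J))
E
```

```text
px plate [165 166 165] bench [142 137 135] shadow [102 100  98] jig [58 58 59] [47 44 45] scene plate [152 158 156] [130 130 127] jig [47 48 50]
top plate px [[430.0, 229.0], [430.0, 232.0], [429.0, 232.0], [429.0, 229.0]] 3.0
[[0.5243, -0.239, 0.006], [0.5172, -0.2388, 0.006], [0.5172, -0.2364, 0.006], [0.5243, -0.2366, 0.006]] (array([ 0.52075908, -0.23771645]), array([0.00715802, 0.00235146, 0.0071579 , 0.00235388]))
top jig px [[252.0, 167.0], [303.0, 182.0], [277.0, 262.0], [219.0, 238.0]] 4723.5
[[0.6708, 0.1833, 0.012], [0.6347, 0.061, 0.012], [0.4436, 0.1185, 0.012], [0.4988, 0.2549, 0.012]] (array([0.56197218, 0.15445624]), array([0.12753066, 0.19959762, 0.14714627, 0.18631431]))
scene plate px [[246.0, 218.0], [278.0, 228.0], [268.0, 252.0], [249.0, 249.0]] 508.5
[[0.4404, -0.2113, 0.006], [0.4598, -0.1256, 0.006], [0.549, -0.1181, 0.006], [0.5492, -0.162, 0.006]] (array([ 0.49963168, -0.15425029]), array([0.08786782, 0.08949666, 0.04393891, 0.11948701]))
scene jig px [[386.0, 240.0], [448.0, 262.0], [407.0, 322.0], [339.0, 294.0]] 4898.5
[[0.4522, 0.1225, 0.012], [0.4954, 0.262, 0.012], [0.6913, 0.208, 0.012], [0.6479, 0.0661, 0.012]] (array([0.57168894, 0.16462564]), array([0.14605149, 0.20328132, 0.14838638, 0.20370387]))
```

Moving the wrist camera over the plate for a closer, sharper measurement.

```bash
python3 -m jog '80 0.2 -0.14 -0.1 -0.09;80 0.4 -0.28 -0.2 -0.18;80 0.6 -0.42 -0.3 -0.28;80 0.8 -0.56 -0.3 -0.37;80 1 -0.7 -0.3 -0.46;80 1 -0.7 -0.3 -0.55;80 1 -0.7 -0.3 -0.65;80 1 -0.7 -0.3 -0.75;80 1 -0.7 -0.3 -0.83;80 1 -0.7 -0.3 -0.83'; python3 - <<'E'
from h import *
s=monitor.read_state(); R=np.array(s['ee_rot']); print(s['joints'],R.round(3).tolist(),(R.T@(np.array([.5,-.18,.3])-s['position'])/.2).round(3))
E
```

```text
time: 1.35
position: [0.348, -0.3925, 0.2827]
ee_rot: [[-0.068, 0.998, 0.0], [0.998, 0.068, -0.0], [-0.0, 0.0, -1.0]]
wrist_force: [0.2, 1.1, -0.3]
grip_width: 0.08
gripper_force: 0.0
[-4.97458992e+01  1.17901319e+01  1.02658370e+02  1.68457083e-03
  6.55469804e+01 -5.36549723e+01] [[-0.068, 0.998, 0.0], [0.998, 0.068, -0.0], [-0.0, 0.0, -1.0]] [ 1.008  0.831 -0.086]
```

```bash
python3 -m jog '80 0.25 0.2 0 0;80 0.45 0.36 0 0;80 0.65 0.52 0 0;80 0.82 0.68 0 0;80 0.95 0.8 0 0;80 1 0.83 0 0;80 1 0.83 0 0;80 1 0.83 0 0;80 1 0.83 0 0'; python3 - <<'E'
from h import *
w=grab('wrist'); save(w,'w1.png'); print(w['st']['position'],w['frame'][[100,240,400],[100,320,500]])
E
```

```text
time: 2.25
position: [0.4993, -0.1833, 0.2827]
ee_rot: [[-0.064, 0.998, -0.0], [0.998, 0.064, -0.0], [-0.0, -0.0, -1.0]]
wrist_force: [-0.2, 0.2, 0.1]
grip_width: 0.0801
gripper_force: 0.0
[ 0.49927785 -0.183307    0.28265144] [[116 114 113]
 [144 148 148]
 [ 23  23  21]]
```

View pics/w1.png

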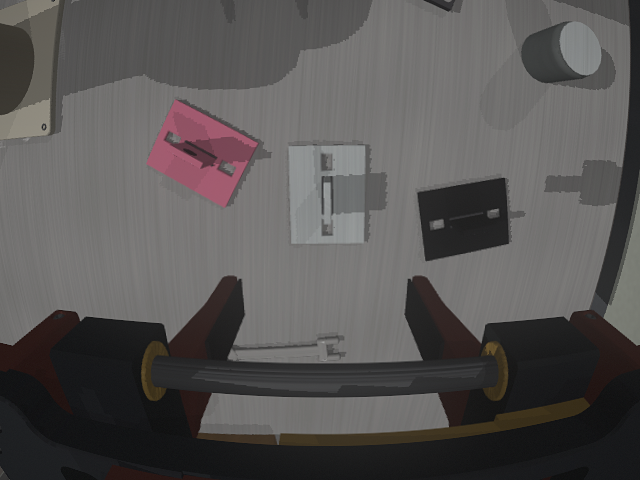

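The wrist view shows the grey plate with corners at about (289,144), (367,144), (369,243) and (290,244), and its lug end-on at (327,207). The pink look-alike is at (205,152) and the black one at (463,218).

```bash
python3 - <<'E'
from h import *
def rectify(P):
    c=P[:,:2].mean(0); e=np.linalg.norm(np.roll(P,-1,0)-P,axis=1)[:,].round(4)
    i=0 if e[0]+e[2]>e[1]+e[3] else 1
    d=(P[(i+1)%4]-P[i])+(P[(i+2)%4]-P[(i+3)%4]); return c.round(4),e,np.degrees(np.arctan2(d[1],d[0])).round(2)
def meas(im,box,tag):
    x0,y0,x1,y1=box; f=im['frame'].astype(int); k=np.zeros((480,640),np.uint8)
    # relative blueness, light
    k[y0:y1,x0:x1]=((f[...,2]-f[...,0]>-1)&(f[...,2]>115))[y0:y1,x0:x1]
    k=cv2.morphologyEx(k,cv2.MORPH_OPEN,np.ones((3,3)))
    cs,_=cv2.findContours(k,0,1); pts=np.vstack([c for c in cs if cv2.contourArea(c)>40])
    rr=cv2.minAreaRect(pts); q=cv2.boxPoints(rr); P=onplane(im,q,.006); print(tag,q.round(1).tolist(),*rectify(P)); return P
w=grab('wrist'); meas(w,(270,130,368,262),'wrist')
t=grab('top'); meas(t,(372,205,442,268),'top')
s=grab('scene')
# lug top: depth-based height maps
for n,im,box in(('wrist',w,(300,150,360,250)),('top',t,(380,215,440,262)),('scene',s,(225,205,275,245))):
    x0,y0,x1,y1=box; vv,uu=np.mgrid[y0:y1,x0:x1]; z=im['z_map'][y0:y1,x0:x1].ravel(); uv=np.c_[uu.ravel(),vv.ravel()]
    o,d=ray(im,uv)
    if n=='wrist':
        H=im['hand_eye']; ax=np.array(im['st']['ee_rot'])@H[:3,2]
    else: ax=np.array(im['attitude'])[:,2]
    P=o+d*(z/(d@ax))[:,None]; k=P[:,2]>.052
    if k.sum(): print(n,'lug top px',uv[k].mean(0),uv[k].min(0),uv[k].max(0),'pts',P[k].mean(0).round(4),P[k].max(0).round(4), P[k].min(0).round(4),'z99',k.sum())
E
```

```text
wrist [[288.0, 145.0], [364.0, 145.0], [364.0, 243.0], [288.0, 243.0]] [ 0.5016 -0.1824] [0.0893 0.1206 0.0945 0.1205] -86.22
top [[381.0, 219.0], [415.0, 219.0], [415.0, 257.0], [381.0, 257.0]] [ 0.5027 -0.1633] [0.0803 0.0902 0.0792 0.0901] 178.94
wrist lug top px [327.56231003 202.85714286] [301 150] [359 249] pts [ 0.5016 -0.1753  0.0895] [ 0.5071 -0.1043  0.4452] [ 0.494  -0.2053  0.0521] z99 329
top lug top px [424.11831789 239.75124733] [381 215] [439 261] pts [ 0.4019 -0.0869  0.6545] [0.5066 0.0097 1.1185] [ 0.3321 -0.1865  0.0537] z99 1403
scene lug top px [246.50724638 218.92753623] [235 207] [273 241] pts [ 0.6536 -0.1135  0.1674] [1.5257 0.2926 0.834 ] [ 0.4984 -0.2072  0.0522] z99 69
```

```bash
cat >> h.py <<'E'
def cloud(im,box):
    x0,y0,x1,y1=box; vv,uu=np.mgrid[y0:y1,x0:x1]; z=im['z_map'][y0:y1,x0:x1].ravel(); uv=np.c_[uu.ravel(),vv.ravel()].astype(float)
    o,d=ray(im,uv); ax=np.array(im['st']['ee_rot'])@np.array(im['hand_eye'])[:3,2] if 'hand_eye' in im else np.array(im['attitude'])[:,2]
    P=o+d*(z/(d@ax))[:,None]; k=z>0; return uv[k],P[k]
E
python3 - <<'E'
from h import *
w=grab('wrist');t=grab('top');s=grab('scene'); pr=[]
for n,im,box in(('wrist',w,(300,150,360,250)),('top',t,(380,215,440,262)),('scene',s,(225,205,275,245))):
    uv,P=cloud(im,box); k=(P[:,2]>.051)&(P[:,2]<.065); 
    if k.sum()<4: print(n,'none');continue
    r=cv2.minAreaRect(P[k][:,:2].astype(np.float32)*1000)
    c=(uv[k].min(0)+uv[k].max(0))/2; pr.append((im,c)); print(n,k.sum(),c,uv[k].min(0),uv[k].max(0),np.median(P[k],0).round(4),r)
for a,b in((0,1),(0,2),(1,2)):
    if b<len(pr): print('tri',a,b,tri([pr[a],pr[b]]))
# plate edges from wrist: intensity profiles
f=w['frame'].astype(int); 
for v in(155,230): print(v,[tuple(f[v,u]) [2] for u in range(280,296)],[f[v,u,2] for u in range(360,376)])
for u in(300,350): print(u,[f[v,u,2] for v in range(137,152)],[f[v,u,2] for v in range(236,252)])
E
```

```text
wrist 276 [326.5 202.5] [323. 181.] [330. 224.] [ 0.5023 -0.1828  0.0565] ((502.1811828613281, -181.98532104492188), (7.547451019287109, 46.50547409057617), 3.8471317291259766)
top 44 [405.5 235. ] [400. 233.] [411. 237.] [ 0.5018 -0.1736  0.0567] ((502.0487365722656, -172.32461547851562), (8.611720085144043, 25.415119171142578), 1.2298754453659058)
scene 74 [245.  218.5] [235. 216.] [255. 221.] [ 0.5071 -0.185   0.0542] ((506.5482177734375, -182.8311767578125), (15.369683265686035, 45.36463928222656), 9.890302658081055)
tri 0 1 (array([ 0.50109826, -0.1750874 ,  0.06557777]), [np.float64(0.004284892827266335), np.float64(0.004284892827266352)])
tri 0 2 (array([ 0.50260591, -0.18349086,  0.05170718]), [np.float64(0.0013921702509791982), np.float64(0.001392170250979196)])
tri 1 2 (array([ 0.50395262, -0.1784218 ,  0.0527445 ]), [np.float64(0.005553684302412264), np.float64(0.005553684302412239)])
155 [np.int64(116), np.int64(120), np.int64(118), np.int64(120), np.int64(122), np.int64(117), np.int64(115), np.int64(112), np.int64(129), np.int64(148), np.int64(147), np.int64(146), np.int
[... 1013 characters left out ...]
41), np.int64(141), np.int64(141), np.int64(141), np.int64(141), np.int64(142), np.int64(142), np.int64(135), np.int64(117), np.int64(111), np.int64(111), np.int64(119), np.int64(119), np.int64(118), np.int64(119), np.int64(118)]
350 [np.int64(115), np.int64(114), np.int64(117), np.int64(117), np.int64(117), np.int64(105), np.int64(106), np.int64(105), np.int64(109), np.int64(143), np.int64(148), np.int64(149), np.int64(148), np.int64(148), np.int64(148)] [np.int64(150), np.int64(150), np.int64(150), np.int64(151), np.int64(150), np.int64(151), np.int64(147), np.int64(131), np.int64(109), np.int64(113), np.int64(119), np.int64(119), np.int64(120), np.int64(121), np.int64(121), np.int64(121)]
```

The lug centre is at (0.502,-0.182), 56.5 mm high and 46.5 x 7.5 mm, at 3.85° yaw. The plate corners agree, with sides of 89–94 and 120 mm. Descending with the fingers at 40 mm.

```bash
python3 -m jog '40 0.005 0.015 0.2 0;40 0.005 0.015 0.4 0;40 0.005 0.015 0.6 0;40 0.005 0.015 0.8 0;40 0.005 0.015 0.95 0;40 0.005 0.015 0.95 0;40 0.005 0.015 0.95 0' && python3 -m jog '40 0 0 0.15 0;40 0 0 0.27 0;40 0 0 0.35 0;40 0 0 0.37 0;40 0 0 0.37 0;0 0 0 0.37 0;0 0 0 0.37 0;0 0 0 0.37 0;0 0 0 0.37 0;0 0 0 0.37 0;0 0 0 0.37 0;0 0 0 0.37 0'
```

```text
time: 3.3
position: [0.5032, -0.181, 0.0929]
ee_rot: [[-0.067, 0.998, -0.001], [0.998, 0.067, 0.0], [0.0, -0.001, -1.0]]
wrist_force: [-0.2, -0.5, 0.5]
grip_width: 0.0402
gripper_force: 0.0
time: 4.5
position: [0.5029, -0.1809, 0.019]
ee_rot: [[-0.067, 0.998, -0.0], [0.998, 0.067, 0.0], [0.0, -0.0, -1.0]]
wrist_force: [-2.5, 0.2, 6.0]
grip_width: 0.0079
gripper_force: 30.0
```

```bash
python3 -m jog '0 0 0 -0.05 0;0 0 0 -0.15 0;0 0 0 -0.3 0;0 0 0 -0.5 0;0 0 0 -0.7 0;0 0 0 -0.85 0;0 0 0 -0.95 0;0 0 0 -1 0;0 0 0 -1 0;0 0 0 -1 0;0 0 0 -1 0' && python3 -m jog '0 0.1 0.05 0 0;0 0.25 0.1 0 0;0 0.4 0.2 0 0;0 0.52 0.2 0 0;0 0.58 0.2 0 0;0 0.6 0.2 0 0;0 0.6 0.2 0 0;0 0.6 0.2 0 0;0 0.6 0.2 0 0'; python3 - <<'E'
from h import *
w=grab('wrist'); save(w,'w2.png'); print(w['st']['position'],np.array(w['st']['ee_rot']).round(4).tolist())
E
```

```text
time: 5.6
position: [0.5021, -0.1805, 0.2171]
ee_rot: [[-0.067, 0.998, -0.003], [0.998, 0.067, 0.001], [0.001, -0.003, -1.0]]
wrist_force: [0.6, -0.2, -6.0]
grip_width: 0.0079
gripper_force: 30.0
time: 6.5
position: [0.5349, -0.0594, 0.2186]
ee_rot: [[-0.066, 0.998, -0.0], [0.998, 0.066, -0.0], [-0.0, -0.0, -1.0]]
wrist_force: [-0.0, -0.3, -5.2]
grip_width: 0.0078
gripper_force: 30.0
[ 0.53493876 -0.05937325  0.21864458] [[-0.0656, 0.9978, -0.0], [0.9978, 0.0656, -0.0002], [-0.0002, -0.0, -1.0]]
```

View pics/w2.png

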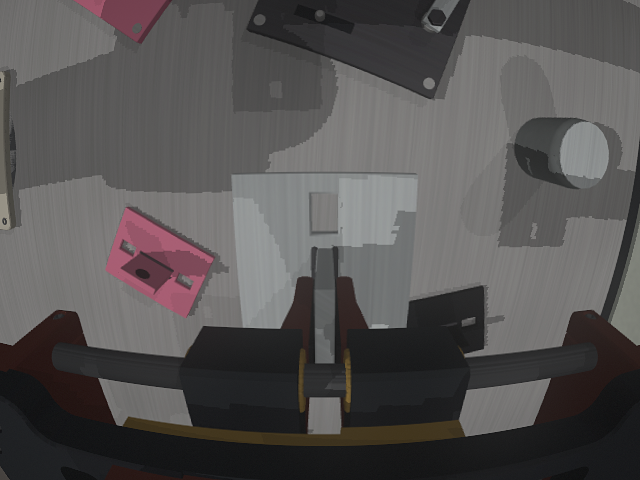

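The plate is held level: about 5.5 N, grip 7.9 mm. The dark jig shows at the top (355,35), partly out of frame. I raise, turn to the jig's yaw and look again.

```bash
python3 -m jog '0 0.06 0 -0.06 0.04;0 0.16 0 -0.15 0.1;0 0.28 0 -0.25 0.16;0 0.38 0 -0.33 0.2;0 0.44 0 -0.38 0.22;0 0.46 0 -0.4 0.23;0 0.46 0 -0.4 0.23;0 0.46 0 -0.4 0.23;0 0.46 0 -0.4 0.23'; python3 - <<'E'
from h import *
w=grab('wrist'); save(w,'w3.png',(160,0,480,240),2.5); print(w['st']['position'],np.array(w['st']['ee_rot']).round(4).tolist())
E
```

```text
time: 7.45
position: [0.5285, 0.0326, 0.2978]
ee_rot: [[0.291, 0.957, -0.001], [0.957, -0.291, -0.0], [-0.001, -0.001, -1.0]]
wrist_force: [-0.2, -0.3, -5.2]
grip_width: 0.0082
gripper_force: 30.0
[0.52848903 0.03255915 0.29784628] [[0.2907, 0.9568, -0.0014], [0.9568, -0.2907, -0.0003], [-0.0006, -0.0013, -1.0]]
```

View pics/w3.png

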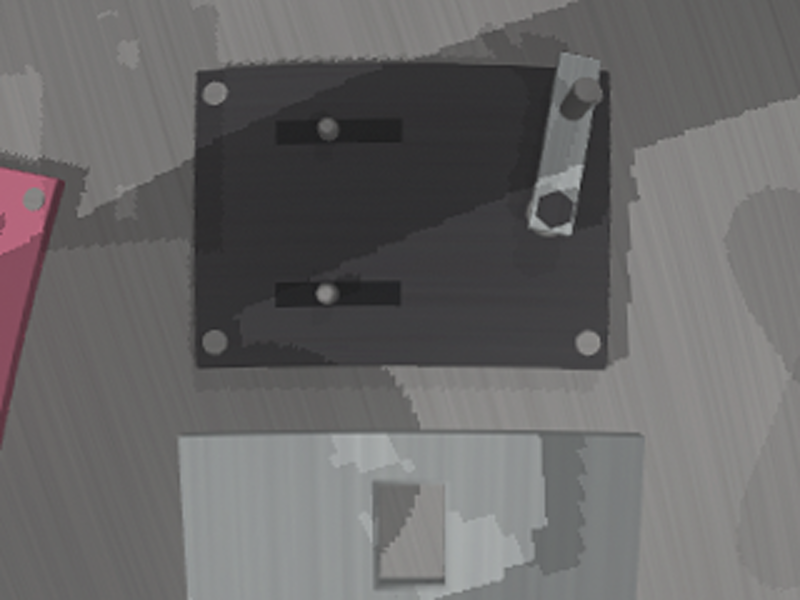

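The jig is fully in view. In crop pixels the slab corners are (197,70), (608,70), (606,367) and (196,366). The grooves are at (338,131) and (338,294), the stud tips at (328,127) and (326,293), the strap pivot at (554,210) and the pin top at (587,92). The held plate's slot is at (409,532).

```bash
python3 - <<'E'
from h import *
w=grab('wrist'); t=grab('top'); s=grab('scene')
c=lambda p:np.array(p,float)/2.5+[160,0]-0.3
f=cv2.cvtColor(w['frame'],cv2.COLOR_RGB2GRAY).astype(int)
# grooves by threshold inside slab
k=np.zeros((480,640),np.uint8); k[40:130,262:325]=(f[40:130,262:325]<34)
n,l,st,ce=cv2.connectedComponentsWithStats(k); o=[i for i in range(1,n) if st[i,4]>60]
print([(st[i].tolist(),ce[i].round(1).tolist()) for i in o])
sl=onplane(w,c([(197,70),(608,70),(606,367),(196,366)]),.012); print('slab',sl.round(4).tolist(),np.linalg.norm(np.roll(sl,-1,0)-sl,axis=1).round(4))
d=(sl[1]-sl[0]+sl[2]-sl[3]); yaw=np.arctan2(d[1],d[0]); d2=sl[0]-sl[3]+sl[1]-sl[2]; yaw2=np.arctan2(d2[1],d2[0])-np.pi/2
g=onplane(w,c([(275,131),(402,131),(275,294),(401,294)]),.012); d3=g[0]+g[1]-g[2]-g[3]; yaw3=np.arctan2(d3[1],d3[0])-np.pi/2
print('yaws',np.degrees([yaw,yaw2,yaw3]).round(2)); ya=(yaw+yaw2)/2
R=np.array([[np.cos(ya),-np.sin(ya)],[np.sin(ya),np.cos(ya)]])
gm=g.mean(0)[:2]; gm2=sl.mean(0)[:2]-R@[.03,0]; print('groove_mid',gm.round(4),'from slab',gm2.round(4))
stud=onplane(w,c([(328,128),(326,293)]),.023); print('studs in jig',((stud[:,:2]-gm)@R).round(4).tolist())
pv=onplane(w,c([(554,210)]),.03); pin=onplane(w,c([(587,91)]),.0685); print('pivot',((pv[:,:2]-gm)@R).round(4),'pin top',pin.round(4),((pin[:,:2]-gm)@R).round(4))
# heights across two views: stud tips & pin top with scene view (crop2 px)
cs=lambda p:np.array(p,float)/3.2+[210,200]-.3
for nm,a,b in(('pin',(587,91),(610,269)),('studA',(326,293),(562,176)),('studB',(328,127),(673,216)),('c',(606,367),(412,292)),('c2',(196,366),(563,126))): print(nm,tri([(w,c([a])),(s,cs([b]))]))
# plate in hand
zt=w['st']['position'][2]-.013; h=onplane(w,c([(373,482),(444,482),(444,583),(373,583)]),zt); T=np.array(w['st']['ee_rot']); print('slot in tool',((h-w['st']['position'])@T).round(4).tolist())
print('ang tool y',np.degrees(np.arctan2(T[1,1],T[0,1])))
e=onplane(w,c([(180,435),(642,435)]),zt); print('edge in tool',((e-w['st']['position'])@T).round(4).tolist())
E
```

```text
[]
slab [[0.4899, 0.2634, 0.012], [0.6796, 0.2051, 0.012], [0.6361, 0.0628, 0.012], [0.4457, 0.1214, 0.012]] [0.1985 0.1488 0.1992 0.1487]
yaws [-17.09 -17.15 -17.1 ]
groove_mid [0.5339 0.1714] from slab [0.5342 0.172 ]
studs in jig [[-0.0039, 0.0391], [-0.0046, -0.0402]]
pivot [[ 0.1001 -0.0002]] pin top [[0.6517 0.1857 0.0685]] [[0.1083 0.0483]]
pin (array([0.65181586, 0.18559724, 0.06810145]), [np.float64(0.00018335678856191403), np.float64(0.00018335678856191273)])
studA (array([0.51794662, 0.13372479, 0.02384947]), [np.float64(0.0005819625633952114), np.float64(0.0005819625633952387)])
studB (array([0.54199769, 0.20966691, 0.02480369]), [np.float64(0.00029489554223328127), np.float64(0.0002948955422332906)])
c (array([0.63666568, 0.06230072, 0.00937983]), [np.float64(0.00023643608884593449), np.float64(0.00023643608884596257)])
c2 (array([0.44515277, 0.12097681, 0.00914895]), [np.float64(0.0005163392950492105), np.float64(0.0005163392950492122)])
slot in tool [[0.0491, -0.0075, 0.013], [0.0491, 0.0061, 0.013], [0.029, 0.0063, 0.013], [0.029, -0.0077, 0.013]]
ang tool y -16.90780072433824
edge in tool [[0.0588, -0.0449, 0.013], [0.0588, 0.0444, 0.0129]]
```

The jig is consistent: slab sides 199 x 149 mm, yaw -17.1°, groove_mid at (0.534,0.172), stud tips at 24 mm, pin top at 68 mm. The studs are at about jig x = -4 mm. The plate centre sits at tool (-1,-0.5) mm. Next is the move above the studs.

```bash
python3 -m jog '0 0.08 -0.02 0.05 0.002;0 0.22 -0.06 0.15 0.002;0 0.37 -0.11 0.25 0.002;0 0.5 -0.145 0.35 0.002;0 0.6 -0.17 0.45 0.002;0 0.65 -0.187 0.53 0.002;0 0.673 -0.193 0.58 0.002;0 0.673 -0.193 0.6 0.002;0 0.673 -0.193 0.6 0.002;0 0.673 -0.193 0.6 0.002' ; python3 - <<'E'
from h import *
s=monitor.read_state(); T=np.array(s['ee_rot']); print(s['position'].round(4) if hasattr(s['position'],'round') else s['position'],T.round(4).tolist(),(T.T@(np.array([.5308,.1726,.053])-s['position'])/.2).round(3),np.degrees(np.arctan2(T[1,1],T[0,1])))
E
```

```text
time: 8.65
position: [0.5316, 0.1728, 0.1794]
ee_rot: [[0.294, 0.956, 0.001], [0.956, -0.294, 0.0], [0.0, 0.001, -1.0]]
wrist_force: [-0.6, -0.5, -5.7]
grip_width: 0.008
gripper_force: 30.0
[0.5316 0.1728 0.1794] [[0.294, 0.9558, 0.001], [0.9558, -0.294, 0.0002], [0.0005, 0.0009, -1.0]] [-0.002 -0.004  0.632] -17.096579194373966
```

```bash
python3 -m jog '0 -0.002 -0.003 0.1 0;0 -0.002 -0.003 0.25 0;0 -0.002 -0.003 0.4 0;0 -0.002 -0.003 0.52 0;0 -0.002 -0.003 0.59 0;0 -0.002 -0.003 0.62 0;0 -0.002 -0.003 0.63 0;0 -0.002 -0.003 0.63 0;0 -0.002 -0.003 0.63 0' ; python3 - <<'E'
from h import *
w=grab('wrist'); s=w['st']; T=np.array(s['ee_rot']); print((T.T@(np.array([.5308,.1726,.045])-s['position'])).round(4))
f=w['frame']; cv2.imwrite('pics/w4.png',cv2.cvtColor(f,cv2.COLOR_RGB2BGR)[60:360,160:480])
E
```

```text
time: 9.55
position: [0.5312, 0.1734, 0.0538]
ee_rot: [[0.293, 0.956, 0.002], [0.956, -0.293, 0.001], [0.001, 0.002, -1.0]]
wrist_force: [0.9, -0.1, -5.3]
grip_width: 0.0079
gripper_force: 30.0
[-0.0009 -0.0002  0.0088]
```

View pics/w4.png

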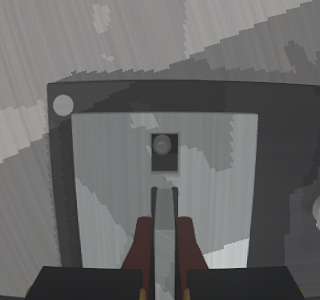

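Through the slot (crop centre x about 165) the stud tip shows at about 162, so the stud lies roughly 1 mm toward tool -y. I shift by that and lower gently, feeling for contact.

```bash
python3 -m jog '0 -0.004 -0.005 0.02 0;0 -0.004 -0.005 0.03 0;0 -0.004 -0.005 0.04 0;0 -0.004 -0.005 0.045 0;0 -0.004 -0.005 0.05 0;0 -0.004 -0.005 0.055 0;0 -0.004 -0.005 0.06 0;0 -0.004 -0.005 0.06 0'
```

```text
time: 10.4
position: [0.529, 0.1727, 0.0405]
ee_rot: [[0.293, 0.956, -0.0], [0.956, -0.293, -0.0], [-0.0, -0.0, -1.0]]
wrist_force: [-0.3, -0.2, -4.7]
grip_width: 0.0076
gripper_force: 30.0
```

There is no contact 2–3 mm below tip height, so the tips are in the slots. Continuing down slowly.

```bash
python3 -m jog '0 0 0 0.005 0;0 0 0 0.01 0;0 0 0 0.015 0;0 0 0 0.02 0;0 0 0 0.025 0;0 0 0 0.03 0;0 0 0 0.03 0'
```

```text
time: 11.1
position: [0.529, 0.1727, 0.0345]
ee_rot: [[0.293, 0.956, -0.0], [0.956, -0.293, -0.0], [-0.0, -0.0, -1.0]]
wrist_force: [0.8, 1.2, -5.2]
grip_width: 0.0078
gripper_force: 30.0
```

```bash
python3 -m jog '0 0 0 0.004 0;0 0 0 0.008 0;0 0 0 0.011 0;0 0 0 0.013 0;0 0 0 0.013 0'
```

```text
time: 11.6
position: [0.5291, 0.1726, 0.032]
ee_rot: [[0.293, 0.956, -0.0], [0.956, -0.293, -0.0], [-0.0, -0.0, -1.0]]
wrist_force: [0.0, 0.0, -5.6]
grip_width: 0.0081
gripper_force: 30.0
```

```bash
python3 -m jog '0 0 0 0.003 0;0 0 0 0.005 0;0 0 0 0.005 0' && python3 -m jog '0 0 0 0.002 0;0 0 0 0.003 0;0 0 0 0.003 0'
```

```text
time: 11.9
position: [0.5291, 0.1727, 0.0311]
ee_rot: [[0.293, 0.956, -0.0], [0.956, -0.293, -0.0], [-0.0, -0.0, -1.0]]
wrist_force: [-0.0, -0.6, -5.7]
grip_width: 0.0081
gripper_force: 30.0
time: 12.2
position: [0.5291, 0.1727, 0.031]
ee_rot: [[0.293, 0.956, 0.0], [0.956, -0.293, 0.0], [0.0, 0.0, -1.0]]
wrist_force: [-3.3, -1.0, 5.5]
grip_width: 0.0082
gripper_force: 30.0
```

The plate touches at TCP 0.031, meaning its underside is at 12 mm, with about 11 N on the jig: seated. Releasing and lifting clear.

```bash
python3 -m jog '40 0 0 0 0;40 0 0 0 0;40 0 0 0 0;40 0 0 0 0;40 0 0 0 0' && python3 -m jog '40 0 0 -0.05 0;40 0 0 -0.2 0;40 0 0 -0.4 0;40 0 0 -0.6 0;40 0 0 -0.8 0;40 0 0 -0.95 0;40 0 0 -1 0;40 0 0 -1 0;40 0 0 -1 0'; python3 - <<'E'
from h import *
w=grab('wrist'); save(w,'w5.png',(160,60,480,300),2.5); s=w['st']; print(s['position'],s['wrist_force'])
uv,P=cloud(w,(180,60,470,290)); k=(P[:,2]>.008)&(P[:,2]<.03)
# plate top plane: points near measured plate centre
T=np.array([[.956,.294],[-.294,.956]]); J=(P[:,:2]-[.534,.1716])@T
q=(abs(J[:,0]+.004)<.04)&(abs(J[:,1])<.055)&(P[:,2]<.025)&(P[:,2]>.014)&(abs(J[:,0]+.004)>.012)
A=np.c_[J[q],np.ones(q.sum())]; print(q.sum(),np.median(P[q,2]),np.linalg.lstsq(A,P[q,2],rcond=None)[0])
l=(P[:,2]>.06)&(P[:,2]<.075)&(abs(J[:,0]+.004)<.03); print('lug',np.median(P[l],0),((P[l][:,:2].min(0)+P[l][:,:2].max(0))/2-[.534,.1716])@T)
pn=(P[:,2]>.06)&(P[:,2]<.075)&(J[:,0]>.06); print('pin',P[pn].mean(0),J[pn].mean(0))
E
```

```text
time: 12.7
position: [0.5292, 0.1727, 0.0304]
ee_rot: [[0.293, 0.956, 0.0], [0.956, -0.293, 0.0], [0.0, 0.0, -1.0]]
wrist_force: [-0.4, 0.1, -0.3]
grip_width: 0.0398
gripper_force: 0.0
time: 13.6
position: [0.5283, 0.1724, 0.2294]
ee_rot: [[0.293, 0.956, -0.002], [0.956, -0.293, -0.0], [-0.001, -0.001, -1.0]]
wrist_force: [-0.1, 0.7, 0.4]
grip_width: 0.0401
gripper_force: 0.0
[0.52833156 0.172419   0.22937698] [-0.09588967  0.65985968  0.35779089]
5638 0.01851019641379223 [1.35639002e-03 9.83117057e-05 1.85169918e-02]
lug [0.52865209 0.17277416 0.06836556] [-0.00523281 -0.00158388]
pin [0.65068135 0.18710417 0.06795992] [0.10698915 0.0491263 ]
```

View pics/w5.png

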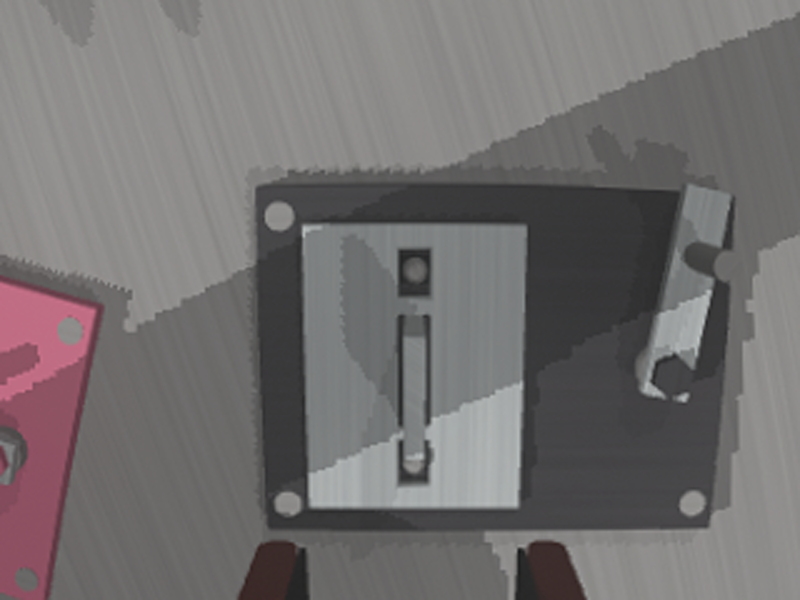

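The plate top is flat at 18.5 mm and the studs show through both slots, so it is seated. The strap pin top is at crop (725,265), jig (107.5,49) mm, giving strap angle ≈ 1.72. Moving over the pin.

```bash
python3 -m jog '40 0.03 0.08 0.05 0.02;40 0.1 0.22 0.2 0.05;40 0.16 0.37 0.35 0.09;40 0.22 0.48 0.5 0.097;40 0.24 0.55 0.6 0.097;40 0.248 0.566 0.64 0.097;40 0.248 0.566 0.647 0.097;40 0.248 0.566 0.647 0.097;40 0.248 0.566 0.647 0.097'; python3 - <<'E'
from h import *
w=grab('wrist'); s=w['st']; T=np.array(s['ee_rot']); p=np.array(s['position'])
uv,P=cloud(w,(100,60,540,460)); k=(P[:,2]>.06)&(P[:,2]<.0715)&(np.linalg.norm(P[:,:2]-[.651,.1865],axis=1)<.02)
print(k.sum(), P[k].mean(0) if k.any() else '')
print((T.T@(np.array([.6511,.1865,.036])-p)/.2).round(3),np.degrees(np.arctan2(T[1,0],T[0,0])),s['joints'].round(1))
E
```

```text
time: 14.55
position: [0.6517, 0.187, 0.1022]
ee_rot: [[0.435, 0.901, 0.001], [0.901, -0.435, 0.0], [0.001, 0.001, -1.0]]
wrist_force: [0.7, 0.7, -0.2]
grip_width: 0.0403
gripper_force: 0.0
406 [0.6522697  0.18753661 0.06775744]
[-0.004 -0.002  0.331] 64.2278308080134 [15.  36.6 90.2  0.  53.1 40.8]
```

```bash
python3 -m jog '40 0 0 0.06 0;40 0 0 0.14 0;40 0 0 0.22 0;40 0 0 0.28 0;40 0 0 0.32 0;40 0 0 0.33 0;30 0 0 0.33 0;22 0 0 0.33 0;18 0 0 0.33 0;18 0 0 0.33 0;18 0 0 0.33 0'; python3 - <<'E'
from h import *
s=monitor.read_state(); T=np.array(s['ee_rot']); p=np.array(s['position'])
ya=np.radians(-17.1); c,sn=np.cos(ya),np.sin(ya); R=np.array([[c,-sn],[sn,c]]); gm=np.array([.534,.1716])
print(p,'jig',(p[:2]-gm)@R)
tx=np.degrees(np.arctan2(T[1,0],T[0,0]))
for th in (90,80,70,60,50,40,30,20,10,0,-3):
    a=np.radians(th); j=np.array([.1-.05*np.cos(a),.05*np.sin(a)]); d=np.r_[gm+R@j,p[2]]-p
    want=-17.1+180-th; print(th,(T.T@d/.2)[:2].round(3),'turn',round((tx-want)/90,3))
E
```

```text
time: 15.7
position: [0.6521, 0.1869, 0.0355]
ee_rot: [[0.435, 0.9, 0.001], [0.9, -0.435, 0.0], [0.0, 0.0, -1.0]]
wrist_force: [-0.4, 0.8, -1.2]
grip_width: 0.0179
gripper_force: 0.0
[0.65210054 0.18694448 0.0355071 ] jig [0.10836778 0.04939247]
90 [-0.003 -0.042] turn -0.096
80 [-0.014 -0.084] turn -0.208
70 [-0.031 -0.124] turn -0.319
60 [-0.055 -0.16 ] turn -0.43
50 [-0.085 -0.192] turn -0.541
40 [-0.121 -0.218] turn -0.652
30 [-0.16  -0.237] turn -0.763
20 [-0.201 -0.249] turn -0.874
10 [-0.245 -0.254] turn -0.985
0 [-0.288 -0.251] turn -1.096
-3 [-0.301 -0.249] turn -1.13
```

The pin is caged between the fingers. Swinging along the arc, first to 50°.

```bash
python3 -m jog '18 -0.003 -0.042 0 -0.09;18 -0.008 -0.063 0 -0.15;18 -0.014 -0.084 0 -0.208;18 -0.022 -0.104 0 -0.263;18 -0.031 -0.124 0 -0.319;18 -0.043 -0.142 0 -0.375;18 -0.055 -0.16 0 -0.43;18 -0.07 -0.176 0 -0.486;18 -0.085 -0.192 0 -0.541;18 -0.085 -0.192 0 -0.541'; cat > arc.py <<'E'
from h import *
s=monitor.read_state(); T=np.array(s['ee_rot']); p=np.array(s['position'])
ya=np.radians(-17.1); c,sn=np.cos(ya),np.sin(ya); R=np.array([[c,-sn],[sn,c]]); gm=np.array([.534,.1716])
print(p,'jig',(p[:2]-gm)@R)
tx=np.degrees(np.arctan2(T[1,0],T[0,0]))
for th in (43,36,29,22,15,8,1,-2,-4,-6):
    a=np.radians(th); j=np.array([.1-.05*np.cos(a),.05*np.sin(a)]); d=np.r_[gm+R@j,p[2]]-p
    want=-17.1+180-th; print(th,(T.T@d/.2)[:2].round(3),'turn',round((tx-want)/90,3))
uv,P=cloud(get_and:=grab('scene'),(330,230,460,330)); J=(P[:,:2]-gm)@R
k=(P[:,2]>.05)&(P[:,2]<.072)&(J[:,0]>.03); print('pin?',k.sum(),J[k].mean(0))
E
python3 arc.py
```

```text
time: 16.7
position: [0.6098, 0.1883, 0.0354]
ee_rot: [[-0.39, 0.921, 0.0], [0.921, 0.39, 0.0], [-0.0, 0.0, -1.0]]
wrist_force: [0.1, -0.6, -0.2]
grip_width: 0.0181
gripper_force: 0.0
[0.60983939 0.18830339 0.03541306] jig [0.06757529 0.03826482]
43 [-0.003 -0.029] turn -0.077
36 [-0.008 -0.059] turn -0.155
29 [-0.017 -0.088] turn -0.233
22 [-0.03  -0.116] turn -0.311
15 [-0.046 -0.142] turn -0.388
8 [-0.065 -0.166] turn -0.466
1 [-0.087 -0.188] turn -0.544
-2 [-0.097 -0.196] turn -0.577
-4 [-0.104 -0.201] turn -0.599
-6 [-0.111 -0.206] turn -0.622
pin? 62 [0.07883312 0.04083328]
```

```bash
python3 -m jog '18 -0.003 -0.029 0 -0.077;18 -0.008 -0.059 0 -0.155;18 -0.017 -0.088 0 -0.233;18 -0.03 -0.116 0 -0.311;18 -0.046 -0.142 0 -0.388;18 -0.065 -0.166 0 -0.466;18 -0.087 -0.188 0 -0.544;18 -0.087 -0.188 0 -0.544;18 -0.087 -0.188 0 -0.544'; python3 arc.py
```

```text
time: 17.65
position: [0.5823, 0.1576, 0.0352]
ee_rot: [[-0.949, 0.316, 0.0], [0.316, 0.949, -0.0], [-0.0, 0.0, -1.0]]
wrist_force: [1.3, 1.6, -0.8]
grip_width: 0.0181
gripper_force: 0.0
[0.58228056 0.15764556 0.03515975] jig [0.05024939 0.00085887]
43 [-0.062  0.168] turn 0.463
36 [-0.043  0.144] turn 0.385
29 [-0.027  0.118] turn 0.308
22 [-0.015  0.09 ] turn 0.23
15 [-0.006  0.061] turn 0.152
8 [-0.     0.031] turn 0.074
1 [0.001 0.   ] turn -0.003
-2 [ 0.001 -0.013] turn -0.037
-4 [ 0.    -0.022] turn -0.059
-6 [-0.001 -0.03 ] turn -0.081
pin? 181 [0.05755808 0.00218229]
```

```bash
python3 -m jog '18 0 -0.005 0 0;18 0 -0.01 0 0;18 0 -0.015 0 0;18 0 -0.018 0 0;18 0 -0.018 0 0'
```

```text
time: 18.2
position: [0.5808, 0.1542, 0.0351]
ee_rot: [[-0.95, 0.312, -0.0], [0.312, 0.95, -0.0], [0.0, -0.0, -1.0]]
wrist_force: [-0.3, 1.6, 0.1]
grip_width: 0.0176
gripper_force: 0.5
```

```bash
python3 -m jog '18 0 -0.003 0 0;18 0 -0.005 0 0;18 0 -0.005 0 0' && python3 -m jog '18 0 -0.003 0 0;18 0 -0.005 0 0;18 0 -0.005 0 0'
```

```text
time: 18.5
position: [0.5805, 0.1533, 0.035]
ee_rot: [[-0.95, 0.311, -0.0], [0.311, 0.95, 0.0], [0.0, -0.0, -1.0]]
wrist_force: [-0.5, 1.9, 0.2]
grip_width: 0.0179
gripper_force: 0.8
time: 18.8
position: [0.5805, 0.1531, 0.0351]
ee_rot: [[-0.95, 0.312, 0.001], [0.312, 0.95, 0.001], [-0.0, 0.001, -1.0]]
wrist_force: [-0.0, 7.5, -0.9]
grip_width: 0.0179
gripper_force: 3.1
```

The stop is felt (7.5 N rise with no motion). Opening, lifting clear and checking.

```bash
python3 -m jog '24 0 0.01 0 0;40 0 0.015 0 0;40 0 0.015 0 0;40 0 0.015 0 0;40 0 0.015 -0.1 0;40 0 0.015 -0.3 0;40 0 0.015 -0.5 0;40 0 0.015 -0.7 0;40 0 0.015 -0.9 0;40 0 0.015 -1 0;40 0 0.015 -1 0;40 0 0.015 -1 0'; python3 - <<'E'
from h import *
w=grab('wrist'); save(w,'w6.png',(160,60,480,300),2.5)
ya=np.radians(-17.1); c,sn=np.cos(ya),np.sin(ya); R=np.array([[c,-sn],[sn,c]]); gm=np.array([.534,.1716])
uv,P=cloud(w,(100,40,540,460)); J=(P[:,:2]-gm)@R
pn=(P[:,2]>.062)&(P[:,2]<.072)&(J[:,0]>.03)&(J[:,0]<.12)&(abs(J[:,1])<.06); print('pin',J[pn].mean(0) if pn.any() else 0)
st=(P[:,2]>.025)&(P[:,2]<.031)&(J[:,0]>.015)&(J[:,0]<.085)&(abs(J[:,1])<.05)
print('strap',st.sum(),cv2.minAreaRect((J[st]*1000).astype(np.float32)))
q=(abs(J[:,0]+.018)<.028)&(abs(J[:,1])<.055)&(P[:,2]<.025)&(P[:,2]>.014)&(abs(J[:,0]+.004)>.012); print('plate top',np.median(P[q,2]),np.linalg.lstsq(np.c_[J[q],np.ones(q.sum())],P[q,2],rcond=None)[0])
print(w['st']['position'],w['st']['wrist_force'])
E
```

```text
time: 20.0
position: [0.5809, 0.1549, 0.2347]
ee_rot: [[-0.95, 0.311, -0.0], [0.311, 0.95, -0.0], [0.0, -0.0, -1.0]]
wrist_force: [-0.2, -0.8, -0.5]
grip_width: 0.0401
gripper_force: 0.0
pin [ 0.04911006 -0.0005726 ]
strap 966 ((53.14263916015625, -0.5579643249511719), (19.393081665039062, 63.598384857177734), 89.32331085205078)
plate top 0.018519014597910027 [0.00194346 0.00130922 0.01856938]
[0.58092204 0.15491979 0.23469981] [-0.23371511 -0.75314608 -0.48808706]
```

View pics/w6.png

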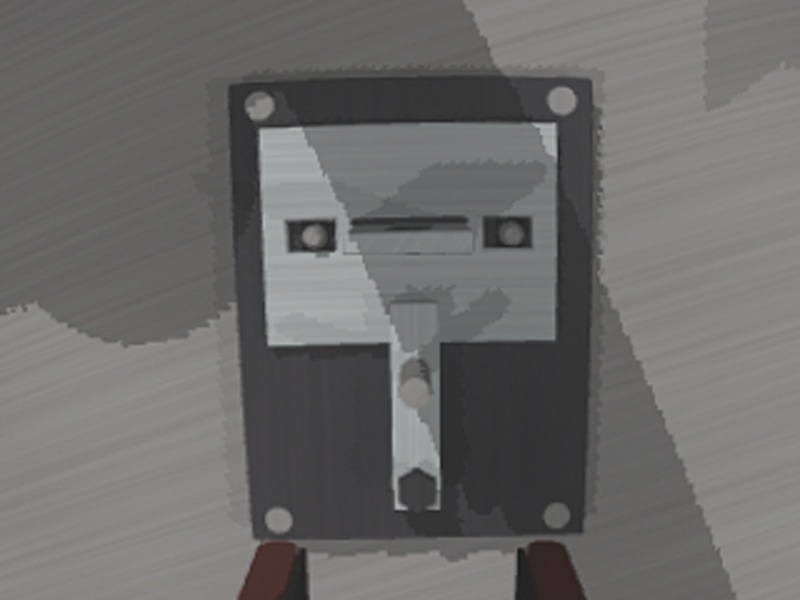

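The strap lies over the plate's edge at crop (415,400), about 0° and against its stop. The plate is flat at 18.5 mm, with a stud visible in each slot at (313,236) and (512,233). The gripper is clear, so I hand in.

```bash
python3 -c "
from cell import order
print(order.close_job())"
```

```text
the job is handed in; nothing more can be done
None
```

The job is handed in: the grey lug plate lies flat on the dark jig with both studs through its slots, the strap is closed against its stop over the plate's edge, and the arm is clear, after 20 s of robot time.

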